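# Release the hold-down clamp, peel the top tray off the nested stack and hold it up

### The arm

A 6-joint arm with a two-finger parallel gripper is mounted at the origin on a cart in front of the work surface, level with it; the furniture and walls round the work are solid. World frame = base frame: x ahead of the robot, y to its left, z up, the work surface at z = 0. Lengths are in m, angles in rad, forces in N, time in s.
With the tool pointing down it reaches from about 0.35 to 0.775 m from the base axis. Payload 7.3 kg.
Tool frame: the origin (TCP) lies on the centre line of the jaws, within the pads' length; the fingertips stand ahead of it and the grasp point (between the pads) lies 5 mm behind it (r.tcp_to_tips is the z of the fingertips in the tool frame, in m); z points along the fingers, y is the line along which they close (so a half turn about z gives the same grasp; the last joint's range is limited). The gripper opens to 92 mm and grips with 3 to 60 N. Pads are 19 mm wide; open, the fingers measure 130 mm over their backs; the gripper's body (75 mm by 190 mm) begins 47 mm behind the grasp point.
Start: joints at [-0.146, 0.342, 1.524, -0, 1.275, -0.146], TCP at [0.525, 0, 0.241] pointing down, gripper open.
Joint ranges: [-2.53, 2.53], [-0.77, 2.02], [0.04, 2.7], [-1, 4.14], [0.28, 2.66], [-3.11, 3.11]. Speed limits (rad/s): [2.57, 2.57, 3.14, 3.14, 3.14, 3.14].

### API

Orientations are given as a 3x3 rotation matrix whose columns are the frame's x, y, z axes.
In Python, from bench import observe, imaging, ticket, r gives the robot as it stands. The module is installed in compiled form; this text tells all that it offers.
- The arm moves only by the tool carry_out, never from a script. Its argument "steps" is a list of rows, each a list of 7 numbers: the closure, from -1 (fully open) to 1 (shut), then the shift along the tool's x, y, z in cm, then the turn, a rotation vector about the tool's x, y, z in rad. A call has 1 to 20 rows; each row is the pose to reach, as a shift and turn from the pose commanded when the call began, along the tool's axes at that moment; what a row does not reach only later rows make up. A row lasts 1/10 s, in which the tool goes at most 50 mm and 8.59 degrees, less where a joint would pass 70% of its speed; a pose out of reach is approached as far as the arm can. A call with a gripper value outside its range is refused whole. The fingers move at their own pace and stop on an object; "grip_force" is the grip in N (left out, the last holds). Time passes only in rows, so rows that repeat a pose let the fingers close. It gives the time, the measured TCP pose, the force, the opening and the grip force at its end, in the units of the state.
- observe(): the state, without advancing time (a new reading comes with each control period).
- imaging.grab_frame(name): name is "scene" or "side" or "wrist"; returns the picture (420x560x3 uint8, red, green, blue); there is no depth.
- imaging.camera_info(name): a dict with "fx", "fy", "cx", "cy" (pixels), "k1" (the pictures are not rectified: a ray, as slopes to the right and down, at radius r is drawn at 1 + k1 r^2 times it, then the intrinsics apply), "rvec" (rotation vector, rad) and "tvec" (3), from world to camera coordinates, as OpenCV has them. Camera axes: x right, y down, z forward; pixel columns grow to the right and rows downward; lengths in m; the calibration is good to about 2 mm. A picture is of the moment at which its call begins: read the wrist's pose just before it. camera_info takes no time and is no camera call; for the wrist camera it gives the pose at the moment of the call.
- ticket.finish_job(): hands the job in; it is judged then, once.
The state is a dict: "time": time; "qpos": joint angles; "dq": joint speeds; "tau": joint torques, N m; "ee_pos": TCP position; "orientation": TCP orientation; "wrist_force": force on the tool from outside, world axes, zero at the start; "moment": the same for the moment, N m; "grip_width": finger opening in m; "grip_force": force on a finger pad.
Only numpy, scipy, OpenCV 4.12 (cv2) and the standard library are available. Lean on these libraries where they do the work, as an engineer would, in place of code of your own. Each camera call takes 0.05 s, during which the arm holds its last target. There are 200 camera calls.

### The job

Throw the red clamp lever right back so that its foot swings up off the stack of nested blue parts trays. Then peel the top tray off by the raised lug on its corner, lifting that corner first while the opposite corner still sits in the nest, so that the rest of the stack stays seated in the magazine. Finish while holding the tray by the lug, well above the stack, roughly level with its pockets up, steady and clear of the stack and the magazine; leave the things lying around alone.

Things in the scene. Friction and masses are not known exactly. Their poses are not given: they have to be found in the camera images.
- magazine: Fixed tray magazine: aluminium plate 164 x 290 x 8 mm, steel corner guides round the tray stack and, at its -y (right) end, a grey riser with a toggle clamp. Origin: on the bench under the middle of the tray stack. x, y run along the trays' short and long sides (-x towards the robot, yaw within 0.3 rad), z up.
- clamp_lever (a joint): Angle of the clamp lever, rad: 0 to 0.1 (upright, foot on the tray rim or up to 5 mm over it) at the start, 1.3 at its stop, thrown outward along magazine -y. Stays where left; takes about 2 N. Pivot: along x through magazine (0.012, -0.157, 0.117) m. The foot arm swings up with it, past 1.0 it is clear of the trays and stands up to z 0.18 at magazine y -0.14 to -0.09.
- lever_grip (a point): Middle of the lever's round red grip (15-17 mm thick, 50 mm long, ends 18 mm above this point), 62 mm from the pivot: magazine (0.012, -0.157, 0.179) m with the lever upright; at angle q it is 62 mm x sin q further along magazine -y and 62 mm x (1 - cos q) lower. Push it from the tray side with closed fingers, or pinch it from above across x.
- top_tray: Top tray: blue formed plastic, 140 x 190 mm over its rim, 30 mm high, 0.08 kg, eleven pockets. Origin: centre of its underside; x short, y long side. Nested: axes as the magazine, origin 64, rim top 94 mm above the bench, 22 mm deep in the tray below. Four spring snaps hold it (x +-46, y +-84 mm): each catches once raised 7 mm there, needs about 2.5 N, and is free by 15 mm.
- grip_lug (a point): Grip point on the raised lug of the top tray's corner (near the robot, at the left), at tray (-0.0395, 0.061, 0.042) m: 12 mm above the rim, 10 mm below the lug's top. The lug is an upright rounded fin 10 mm thick, 40 mm long, 22 mm high, on a flat deck level with the rim; its length points from the tray's origin to the lug. Pinch it across its thickness from above.
- stack: The rest of the stack: seven such trays nested tight (8 mm a tray), one loose body of about 0.6 kg, 78 mm high, standing between the corner guides on the 8 mm plate. Origin: centre of its underside, axes as the magazine's. If the top tray is pulled at several snaps at once, the stack comes along; pulled at one corner, it stays.
- rim_near_left (a point): Lower edge of the top tray's rim at the lug's corner, tray (-0.069, 0.094, 0.022) m.
- rim_far_right (a point): Lower edge of the top tray's rim at the diagonally far corner, tray (0.069, -0.094, 0.022) m; 236 mm from the lug's corner.
- height_puck: Bystander: brass setting puck on a black pad, 34 x 52 x 20 mm, to the right in front of the magazine. Origin under its centre.
- master_leak: Bystander: grey cylinder with a narrower top, 40 mm across, 61 mm high, further right. Origin under its centre.
- caliper: Bystander: digital caliper, 162 x 61 x 13 mm, lying left of the magazine. Origin under its middle, length along y.

How it is judged:
On the way, in this order (a step that is already met when the one before it is completed fails the run):
1. the clamp lever is thrown back, the top tray still nested (value of joint clamp_lever above 1 rad and z of top_tray in the frame of stack below 0.061 m), for 0.2 s.
2. the lug's corner is lifted at least 20 mm while the opposite corner still sits in the nest (raised less than 12 mm) (z of rim_near_left in the frame of stack above 0.098 m and z of rim_far_right in the frame of stack below 0.09 m and contact force between the fingers and top_tray above 0.5 N), for 0.1 s.
At the end, for the whole second after the job is handed in: The fingers hold the top tray still by its lug (within 35 mm), underside at least 160 mm above the bench, tilted under 0.5 rad, touching neither stack nor magazine; lever beyond 1.0 rad; the other trays flat in the magazine (3 mm, 0.03 rad, 8 mm sideways) (height (world z) of top_tray above 0.16 m and angle between top_tray's own z axis and vertical below 0.5 rad and linear speed of top_tray below 0.03 m/s and contact force between the fingers and top_tray above 1 N and contact force between top_tray and stack below 0.05 N and contact force between top_tray and magazine below 0.05 N and value of joint clamp_lever above 1 rad and z of stack in the frame of magazine below 0.011 m and angle between stack's own z axis and vertical below 0.03 rad and horizontal distance between stack and magazine below 0.008 m and distance between the grasp point and grip_lug below 0.035 m); the arm keeps its last pose, push and grip.
It fails at once if the rest of the stack is lifted or tipped (more than 6 mm at its centre or 0.06 rad) (z of stack in the frame of magazine above 0.014 m or angle between stack's own z axis and vertical above 0.06 rad).
It fails at once if a bystander is moved by more than 15 mm (distance of any of height_puck, master_leak, caliper from where it was at the start of the episode above 0.015 m).
It also fails if it takes over 54 s, if anything falls off the work surface, if the arm or the gripper's body presses on something with over 40 N, if the wrist force passes 120 N, or if a joint passes its speed limit or range.

## Working session

There is one attempt and no reset: what is moved stays moved. The work goes in short steps, Python scripts to look and compute and a tool call to move; the robot and the scene stay as the last step left them, time stands still between calls to the robot, and variables do not carry over. Pictures are saved under pics/ and viewed, at most 10 in all, crops included, and the job is handed in when it is done.

Besides the shell and the picture viewer there is one more tool, called after ">>>" as name(argument=value, ...), one argument or row to a line, values as JSON. carry_out: Moves the arm, as the interface text tells. Its arguments: {"type":"object","properties":{"steps":{"type":"array"},"grip_force":{"type":"number"}},"required":["steps"]}

```bash
mkdir -p pics
cat > h.py <<'E'
import numpy as np, cv2
from bench import observe, imaging, ticket, r
def cam(n):
    c=imaging.camera_info(n); R=cv2.Rodrigues(np.array(c["rvec"],float))[0]; t=np.array(c["tvec"],float).ravel()
    return c,R,t
def ray(c,R,t,u,v):
    x=np.array([(u-c["cx"])/c["fx"],(v-c["cy"])/c["fy"]]); s=x.copy()
    for _ in range(20): s=x/(1+c["k1"]*(s@s))
    d=R.T@np.array([s[0],s[1],1]); return -R.T@t, d/np.linalg.norm(d)
def plane(C,u,v,z):
    o,d=ray(*C,u,v); return o+d*(z-o[2])/d[2]
def tri(L):
    A=np.zeros((3,3));b=np.zeros(3)
    for C,u,v in L:
        o,d=ray(*C,u,v);P=np.eye(3)-np.outer(d,d);A+=P;b+=P@o
    p=np.linalg.solve(A,b); res=[np.linalg.norm(np.cross(p-ray(*C,u,v)[0],ray(*C,u,v)[1])) for C,u,v in L]
    return p,res
def proj(C,p):
    c,R,t=C; q=R@np.asarray(p)+t; s=q[:2]/q[2]; s=s*(1+c["k1"]*(s@s)); return s*[c["fx"],c["fy"]]+[c["cx"],c["cy"]]
def save(n,f):
    im=imaging.grab_frame(n); cv2.imwrite("pics/"+f,im[:,:,::-1]); return im
E
python3 - <<'E'
from h import *
for n in("scene","side","wrist"):
    C=cam(n); save(n,n+"0.png"); print(n,C[0]["fx"],C[0]["k1"],-C[1].T@C[2],C[1][2])
print(r.tcp_to_tips,observe())
E
```

```text
scene 413.48878775144385 -0.12030518623008342 [-0.14814647  0.86403777  0.94425754] [ 0.51695416 -0.56330165 -0.64455383]
side 390.93532850242457 -0.006924768379228402 [ 0.22179291 -0.62914399  0.5880108 ] [ 0.2894062   0.82673567 -0.48244397]
wrist 336.5375091981383 0.027538509547031652 [0.52458216 0.06532544 0.38372923] [-0.00212421 -0.243457   -0.96990936]
0.014 {'time': 0.15, 'qpos': array([-1.46006042e-01,  3.42535512e-01,  1.52476141e+00, -1.45156246e-08,
        1.27542376e+00, -1.46003108e-01]), 'dq': array([-0.00016944, -0.0013274 , -0.00139703,  0.00068933,  0.00086144,
       -0.00200359]), 'tau': array([ 7.52666965e-04, -4.31470585e+01, -2.44352603e+01,  7.18239485e-02,
        5.38185902e-02, -1.32920518e-04]), 'ee_pos': array([5.24719310e-01, 6.03586191e-05, 2.40231346e-01]), 'orientation': array([[ 3.02097077e-06,  9.99999377e-01, -1.11602051e-03],
       [ 9.99999987e-01, -2.83783405e-06,  1.64099540e-04],
       [ 1.64096271e-04, -1.11602099e-03, -9.99999364e-01]]), 'wrist_force': array([-0.16161638, -0.16261264,  0.20292511]), 'moment': array([-0.02834395,  0.00911056,  0.02158985]), 'grip_force': 0.0, 'grip_width': 0.09195966452352747}
```

View pics/scene0.png

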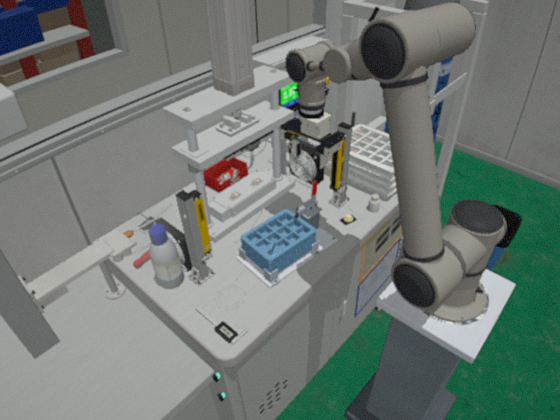

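View pics/side0.png

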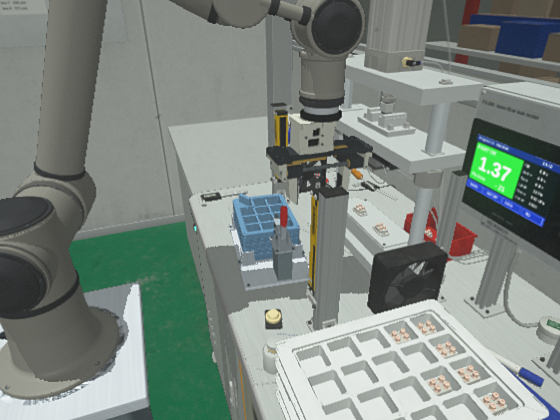

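View pics/wrist0.png

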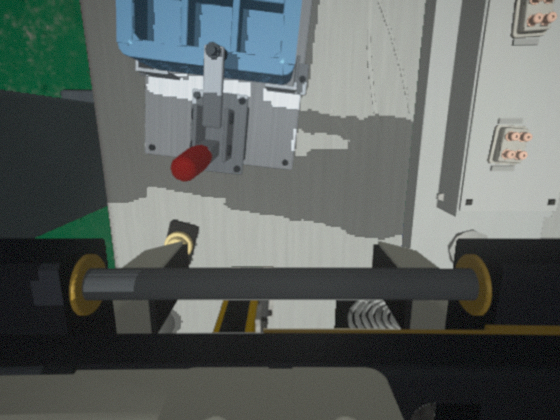

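The scene view shows the blue stack around (280,240) with the red lever at (314,188). In the side view the tray is at (265,225) and the lever at (284,215). The wrist view has the lever at (190,162), the foot at (213,50), and a post below the gripper at about (235,320).

Run:
```python
from h import *
a=cv2.imread("pics/scene0.png")[155:305,205:380]; b=cv2.imread("pics/side0.png")[175:295,215:335]
a=cv2.resize(a,(600,514),interpolation=cv2.INTER_CUBIC); b=cv2.resize(b,None,fx=5,fy=5,interpolation=cv2.INTER_CUBIC)
cv2.imwrite("pics/a.png",cv2.resize(a,(700,600))) ; cv2.imwrite("pics/b.png",b)
L=[];E=[]
for n,roi in(("scene",(295,170,330,215)),("side",(270,195,295,235)),("wrist",(160,130,230,190))):
    im=cv2.imread(f"pics/{n}0.png");h=cv2.cvtColor(im,cv2.COLOR_BGR2HSV)
    m=(((h[...,0]<8)|(h[...,0]>172))&(h[...,1]>130)&(h[...,2]>50)).astype(np.uint8)
    k=np.zeros_like(m);k[roi[1]:roi[3],roi[0]:roi[2]]=1;m*=k
    ys,xs=np.nonzero(m);C=cam(n);L.append((C,xs.mean(),ys.mean()));print(n,len(xs),xs.mean(),ys.mean(),xs.min(),xs.max(),ys.min(),ys.max())
print(tri(L),tri(L[:2]))
# side/scene top of lever
```

```text
scene 49 314.2448979591837 186.73469387755102 312 317 180 194
side 119 283.34453781512605 216.03361344537817 280 286 207 226
wrist 940 190.57553191489362 162.5436170212766 171 210 145 180
(array([0.46956631, 0.04376685, 0.17254116]), [np.float64(0.0008394646116980411), np.float64(0.0010290610973735478), np.float64(0.0012129423787133557)]) (array([0.47030016, 0.04306567, 0.17216907]), [np.float64(0.0005010943431062143), np.float64(0.0005010943431063465)])
```

View pics/a.png

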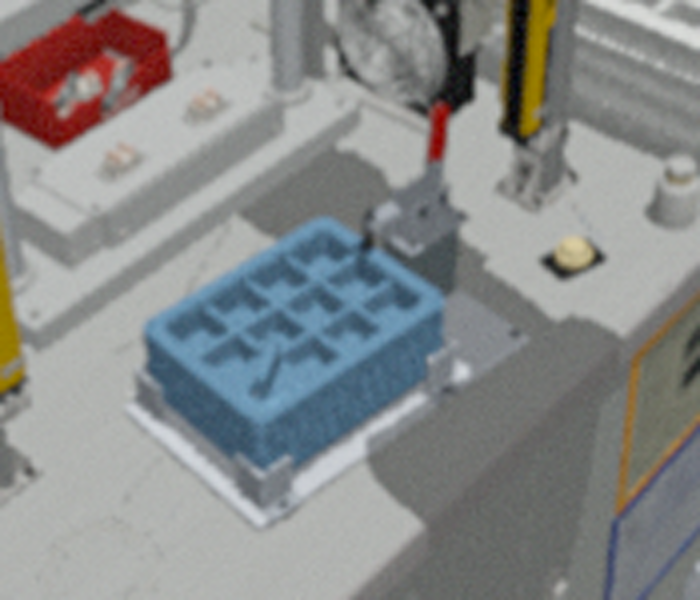

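View pics/b.png

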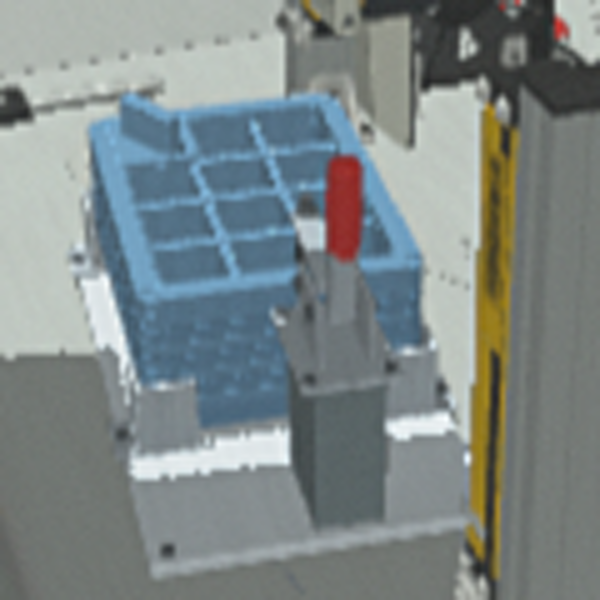

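The crops show the tray rim corners clearly in both views. The lug fin runs from (255,390) to (282,345) in the scene crop, and its top runs from (125,95) to (180,125) in the side crop.

Run:
```python
from h import *
S=cam("scene");D=cam("side");W=cam("wrist")
a=lambda u,v:(S,205+u/4,155+v/4)
b=lambda u,v:(D,215+u/5,175+v/5)
P={}
for n,p,q in(("NL",(258,418),(90,122)),("FL",(147,335),(340,95)),("FR",(325,217),(422,258)),("NR",(445,295),(145,298)),("lugout",(258,380),(125,97)),("lugin",(282,345),(180,125)),):
    P[n],e=tri([a(*p),b(*q)]);print(n,P[n].round(4),np.round(e,4))
c=sum(P[k] for k in("NL","FL","FR","NR"))/4
e=(P["NL"]+P["FL"]-P["NR"]-P["FR"])[:2];f=(P["FL"]+P["FR"]-P["NL"]-P["NR"])[:2]
print("c",c,"yaw",np.arctan2(-e[0],e[1]),np.arctan2(f[1],f[0]),np.linalg.norm(e)/2,np.linalg.norm(f)/2)
for n,z in(("NL",.094),("FL",.094),("FR",.094),("NR",.094)):pass
print("post",plane(S,205+530/4,155+205/4,0),plane(D,318,308,0), "postR scene", plane(S,205+575/4,155+185/4,0),"left post",plane(S,202,275,0))
print("post top tri", tri([(S,345,113),(D,325,192)]))
print("plate wrist corners",[plane(W,u,v,.008).round(3) for u,v in((148,153),(285,163))],"puck",plane(W,178,240,.02).round(3))
# blue outline in wrist at rim top
for u,v in((120,50),(295,80),(306,20),(213,50)):print(plane(W,u,v,.094).round(4))
```

```text
NL [0.4202 0.3049 0.0922] [0.0003 0.0003]
FL [0.5547 0.2904 0.0859] [0.0073 0.0073]
FR [0.5328 0.1083 0.0921] [0.0028 0.0028]
NR [0.3999 0.1205 0.0932] [0.001 0.001]
lugout [0.4353 0.2897 0.1106] [0.0018 0.0018]
lugin [0.4519 0.2498 0.1079] [0.0049 0.0049]
c [0.47689198 0.20601894 0.09084633] yaw -0.11433483754083612 -0.09949104562533298 0.18450615496621658 0.1343767887037199
post [ 0.47372546 -0.10300931  0.        ] [ 0.50644788 -0.06925444  0.        ] postR scene [ 0.45925712 -0.15256522  0.        ] left post [0.59306521 0.42464731 0.        ]
post top tri (array([ 0.48444107, -0.14151553,  0.32962337]), [np.float64(0.019803151070823387), np.float64(0.019803151070823255)])
plate wrist corners [array([0.379, 0.038, 0.008]), array([0.529, 0.028, 0.008])] puck [ 0.408 -0.058  0.02 ]
[0.3986 0.1239 0.094 ]
[0.5361 0.1025 0.094 ]
[0.5441 0.1455 0.094 ]
[0.4713 0.1244 0.094 ]
```

>>> carry_out(
  steps=[
    [1,4.5,-3,0,0,0,0],
    [1,8.5,-5.4,0,0,0,0],
    [1,8.5,-5.4,2.5,0,0,0],
    [1,8.5,-5.4,5.5,0,0,0],
    [1,8.5,-5.4,5.5,0,0,0],
    [1,8.5,-5.4,5.5,0,0,0],
    [1,8.5,-5.4,5.5,0,0,0],
    [1,7,-5.4,5.5,0,0,0],
    [1,6,-5.4,5.5,0,0,0],
    [1,5,-5.4,5.5,0,0,0],
    [1,4.1,-5.5,5.7,0,0,0],
    [1,3.2,-5.6,6,0,0,0],
    [1,2.5,-5.6,6.4,0,0,0],
    [1,1.8,-5.7,7,0,0,0],
    [1,1.3,-5.8,7.6,0,0,0],
    [1,0.7,-5.8,8.4,0,0,0],
    [1,0.7,-5.8,8.4,0,0,0],
  ],
  grip_force=20,
)

```text
time: 1.85
ee_pos: [0.4653, 0.0062, 0.1562]
orientation: [[0.001, 1.0, -0.004], [1.0, -0.001, 0.0], [0.0, -0.004, -1.0]]
wrist_force: [-4.6, -1.4, 0.6]
grip_width: 0.0154
grip_force: 20.5
```

Run:
```python
from h import *
a=save("side","side1.png")[150:300,200:380]; w=save("wrist","wrist1.png")
a=cv2.resize(a,(504,420),interpolation=cv2.INTER_CUBIC)
cv2.imwrite("pics/c.png",cv2.resize(np.hstack([a,w]),(800,316))[:,:,::-1])
print(observe()["time"])
```

```text
1.95
```

View pics/c.png

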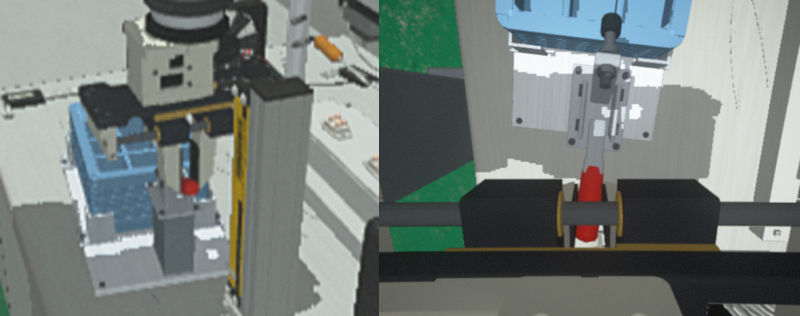

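>>> carry_out(
  steps=[
    [1,-0.5,-0.1,0.5,0,0,0],
    [1,-0.9,-0.1,1,0,0,0],
    [1,-1.2,-0.1,1.6,0,0,0],
    [1,-1.4,-0.2,2.2,0,0,0],
    [1,-1.6,-0.2,2.8,0,0,0],
    [1,-1.6,-0.2,2.8,0,0,0],
  ],
  grip_force=6,
)

```text
time: 2.55
ee_pos: [0.4643, -0.0093, 0.1288]
orientation: [[0.001, 1.0, -0.001], [1.0, -0.001, 0.001], [0.001, -0.001, -1.0]]
wrist_force: [-2.6, 0.1, -0.4]
grip_width: 0.0172
grip_force: 6.0
```

>>> carry_out(
  steps=[
    [0,0,0,0,0,0,0],
    [0,0,0,0,0,0,0],
    [0,0,0,0,0,0,0],
    [0,0,0,-2.5,0,0,0],
    [0,0,0,-7,0,0,0],
    [0,0,0,-12,0,0,0],
    [0,5,0,-14,0,0,0],
    [0,10,-1,-14,0,0,0],
    [0,15,-2,-14,0,0,0],
    [0,18,-2,-14,0,0,0],
    [0,18,-2,-14,0,0,0],
    [0,18,-2,-14,0,0,0],
  ],
)

```text
time: 3.75
ee_pos: [0.4449, 0.1716, 0.2688]
orientation: [[-0.002, 1.0, 0.0], [1.0, 0.002, -0.0], [-0.0, 0.0, -1.0]]
wrist_force: [0.5, -0.2, -0.4]
grip_width: 0.046
grip_force: 0.0
```

Run:
```python
from h import *
import pickle
C=cam("wrist"); w=save("wrist","w2.png"); s=save("side","side2.png")
pickle.dump(C,open("w2.pkl","wb"))
a=cv2.resize(s[150:300,220:340],(336,420),interpolation=cv2.INTER_CUBIC)
cv2.imwrite("pics/d.png",cv2.resize(np.hstack([w,a]),(800,375))[:,:,::-1])
print(observe()["ee_pos"],observe()["grip_width"])
```

```text
[0.44519908 0.17030499 0.2687161 ] 0.045825118501620625
```

View pics/d.png

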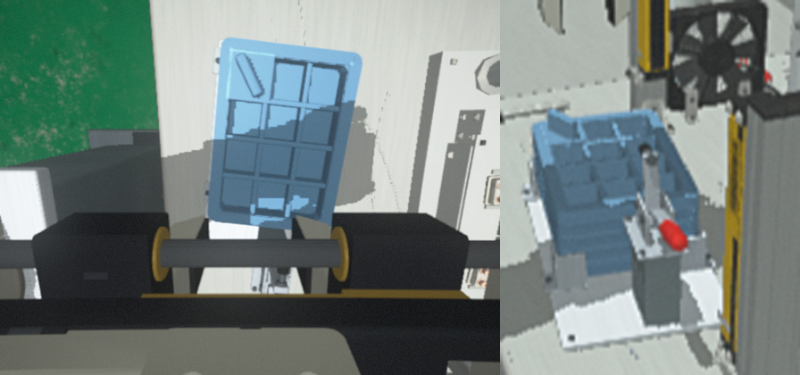

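The lever is thrown back: its red grip lies almost horizontal and the foot is up. In the wrist view the lug fin runs from (265,60) to (291,109) in full-resolution pixels. I'll move the camera for a second view.

>>> carry_out(
  steps=[
    [0,4,-2,0,0,0,0],
    [0,7,-4,0,0,0,0],
    [0,7,-4,0,0,0,0],
    [0,7,-4,0,0,0,0],
  ],
)

```text
time: 4.25
ee_pos: [0.4053, 0.2403, 0.2688]
orientation: [[-0.0, 1.0, 0.001], [1.0, 0.0, -0.0], [-0.0, 0.001, -1.0]]
wrist_force: [0.0, 0.4, -0.5]
grip_width: 0.0457
grip_force: 0.0
```

Run:
```python
from h import *
import pickle
C=cam("wrist"); w=save("wrist","w3.png"); pickle.dump(C,open("w3.pkl","wb"))
C2=pickle.load(open("w2.pkl","rb")); w2=cv2.imread("pics/w2.png")[:,:,::-1]
out=[]
for c,im in((C2,w2),(C,w)):
    u,v=proj(c,[.444,.267,.106]).astype(int)-40; u=max(u,0);v=max(v,0); print(u,v)
    out.append(cv2.resize(im[v:v+80,u:u+80],(400,400),interpolation=cv2.INTER_CUBIC))
cv2.imwrite("pics/e.png",np.hstack(out)[:,:,::-1]); print(observe()["ee_pos"])
```

```text
239 51
283 131
[0.40564399 0.23995246 0.26879299]
```

View pics/e.png

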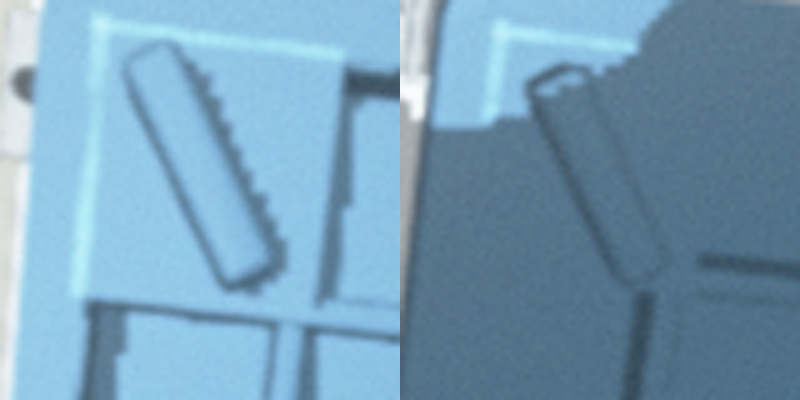

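The crops show the fin's top face at full scale. In the first view its ends are at (150,53) and (250,277); in the second they are at (155,85) and (245,275).

Run:
```python
from h import *
import pickle
A=pickle.load(open("w2.pkl","rb"));B=pickle.load(open("w3.pkl","rb"));D=cam("side")
a=lambda u,v:(A,239+u/5-.4,51+v/5-.4); b=lambda u,v:(B,283+u/5-.4,131+v/5-.4)
o,e1=tri([a(150,53),b(155,85)]); i,e2=tri([a(250,277),b(245,275)])
print(o,i,e1,e2,(o+i)/2)
po,pi=[plane(*a(*p),.116) for p in((150,53),(250,277))]; qo,qi=[plane(*b(*p),.116) for p in((155,85),(245,275))]
print("planes",(po+pi)/2,(qo+qi)/2,np.linalg.norm(po-pi))
d=(po-pi+qo-qi)[:2]; th=np.arctan2(d[1],d[0]); print("dir",d,th)
c=np.array([.4769,.206]);y=-.107;R=np.array([[np.cos(y),-np.sin(y)],[np.sin(y),np.cos(y)]])
print("model",c+R@[-.0395,.061])
# tray rim outline from w2 (full scale)
for u,v in((248,43),(402,58),(235,245)): print(plane(A,u,v,.094).round(4))
```

```text
[0.43450166 0.28910492 0.11400874] [0.45161977 0.25483418 0.11035293] [np.float64(0.0004480338896555659), np.float64(0.00044803388965552197)] [np.float64(7.112282190121861e-06), np.float64(7.1122821900169776e-06)] [0.44306072 0.27196955 0.11218084]
planes [0.44322339 0.27174016 0.116     ] [0.4423276  0.27239082 0.116     ] 0.03823643822120866
dir [-0.03336365  0.06769412] 2.02871472848794
model [0.44414045 0.27086958]
[0.4166 0.3071 0.094 ]
[0.55   0.2952 0.094 ]
[0.3996 0.1233 0.094 ]
```

>>> carry_out(
  steps=[
    [0,3.2,3.75,2,0,0,-0.15],
    [0,3.2,3.75,4,0,0,-0.3],
    [0,3.2,3.75,6,0,0,-0.46],
    [0,3.2,3.75,9,0,0,-0.46],
    [0,3.2,3.75,12,0,0,-0.46],
    [0,3.2,3.75,14,0,0,-0.46],
    [0,3.2,3.75,15,0,0,-0.46],
    [0,3.2,3.75,15.5,0,0,-0.46],
    [0,3.2,3.75,15.5,0,0,-0.46],
    [0.5,3.2,3.75,15.5,0,0,-0.46],
    [0.5,3.2,3.75,15.5,0,0,-0.46],
  ],
)

```text
time: 5.4
ee_pos: [0.4432, 0.2732, 0.1147]
orientation: [[-0.444, 0.896, 0.002], [0.896, 0.444, 0.001], [-0.0, 0.002, -1.0]]
wrist_force: [1.0, 0.1, 0.2]
grip_width: 0.0346
grip_force: 0.0
```

Run:
```python
from h import *
s=observe();print(s["wrist_force"],s["grip_width"],s["ee_pos"])
a=save("side","side4.png")[165:265,205:305]; b=save("scene","scene4.png")[190:270,230:330]
cv2.imwrite("pics/f.png",np.hstack([cv2.resize(a,(400,400),interpolation=2),cv2.resize(b,(400,400),interpolation=2)])[:,:,::-1])
```

```text
[0.97765823 0.05325202 0.22511601] 0.034628321214824065 [0.44316596 0.27318813 0.11473848]
```

View pics/f.png

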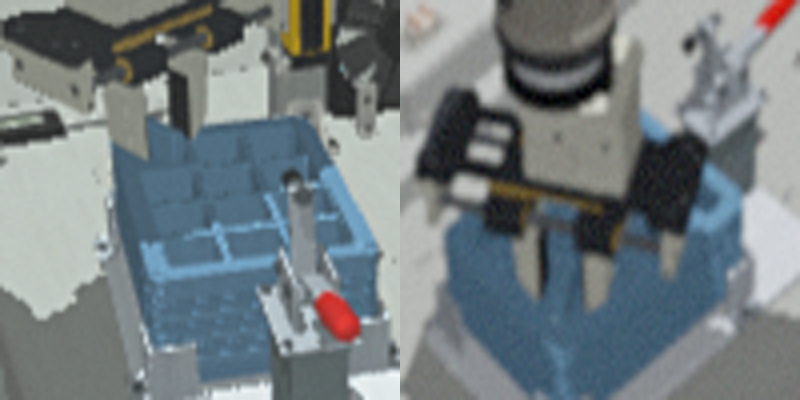

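The fin sits between the fingertips in both crops. I'll lower 3 mm and close.

>>> carry_out(
  steps=[
    [0.5,0,0,0.3,0,0,0],
    [1,0,0,0.3,0,0,0],
    [1,0,0,0.3,0,0,0],
    [1,0,0,0.3,0,0,0],
    [1,0,0,0.3,0,0,0],
    [1,0,0,0.3,0,0,0],
    [1,0,0,0.3,0,0,0],
  ],
  grip_force=45,
)

```text
time: 6.2
ee_pos: [0.4426, 0.2731, 0.1107]
orientation: [[-0.444, 0.896, 0.0], [0.896, 0.444, 0.0], [-0.0, 0.0, -1.0]]
wrist_force: [1.6, 1.0, -1.3]
grip_width: 0.0095
grip_force: 45.0
```

Run:
```python
from h import *
from scipy.spatial.transform import Rotation as Ro
s=observe();p=s["ee_pos"];T=s["orientation"];print(p,s["grip_width"],s["wrist_force"])
F=np.array([.5348,.106,.086]);w=np.array([.571,.821,0])
for th in(.03,.06,.09,.12,.16,.2,.24,.28):
    q=Ro.from_rotvec(w*th).as_matrix(); d=q@(p-F)+F-p
    print(th,(T.T@d*100).round(2),(T.T@(w*th)).round(3))
```

```text
[0.44256254 0.27305477 0.11072612] 0.0095354883662274 [ 1.62222912  0.97813635 -1.30219897]
0.03 [-0.07  0.04 -0.51] [0.014 0.026 0.   ]
0.06 [-0.16  0.09 -1.02] [0.029 0.053 0.   ]
0.09 [-0.26  0.14 -1.53] [0.043 0.079 0.   ]
0.12 [-0.37  0.2  -2.03] [0.058 0.105 0.   ]
0.16 [-0.54  0.3  -2.69] [0.077 0.14  0.   ]
0.2 [-0.73  0.4  -3.35] [0.096 0.175 0.   ]
0.24 [-0.94  0.52 -4.  ] [0.116 0.21  0.   ]
0.28 [-1.18  0.65 -4.63] [0.135 0.245 0.   ]
```

>>> carry_out(
  steps=[
    [1,-0.03,0.02,-0.25,0.007,0.013,0],
    [1,-0.07,0.04,-0.5,0.014,0.026,0],
    [1,-0.11,0.06,-0.75,0.021,0.039,0],
    [1,-0.16,0.09,-1.0,0.029,0.053,0],
    [1,-0.16,0.09,-1.0,0.029,0.053,0],
  ],
)

```text
time: 6.7
ee_pos: [0.4447, 0.2718, 0.1213]
orientation: [[-0.442, 0.896, -0.049], [0.896, 0.444, 0.036], [0.054, -0.028, -0.998]]
wrist_force: [0.3, -1.2, 0.3]
grip_width: 0.0096
grip_force: 45.0
```

>>> carry_out(
  steps=[
    [1,-0.05,0.03,-0.25,0.007,0.013,0],
    [1,-0.1,0.05,-0.5,0.014,0.026,0],
    [1,-0.15,0.08,-0.75,0.021,0.039,0],
    [1,-0.21,0.11,-1.03,0.029,0.052,0],
    [1,-0.21,0.11,-1.03,0.029,0.052,0],
    [1,-0.21,0.11,-1.03,0.029,0.052,0],
  ],
)

```text
time: 7.3
ee_pos: [0.4471, 0.2704, 0.1314]
orientation: [[-0.439, 0.893, -0.097], [0.893, 0.446, 0.069], [0.105, -0.056, -0.993]]
wrist_force: [0.6, 2.5, 3.2]
grip_width: 0.0099
grip_force: 45.0
```

Run:
```python
from h import *
s=observe();print(s["wrist_force"],s["grip_width"],s["ee_pos"])
a=save("side","side5.png")[160:270,205:315]; b=save("scene","scene5.png")[200:300,230:330]
cv2.imwrite("pics/g.png",np.hstack([cv2.resize(a,(400,400),interpolation=2),cv2.resize(b,(400,400),interpolation=2)])[:,:,::-1])
```

```text
[0.6156559  2.53809503 3.23150643] 0.009938680664979887 [0.44705127 0.27042047 0.13139117]
```

View pics/g.png

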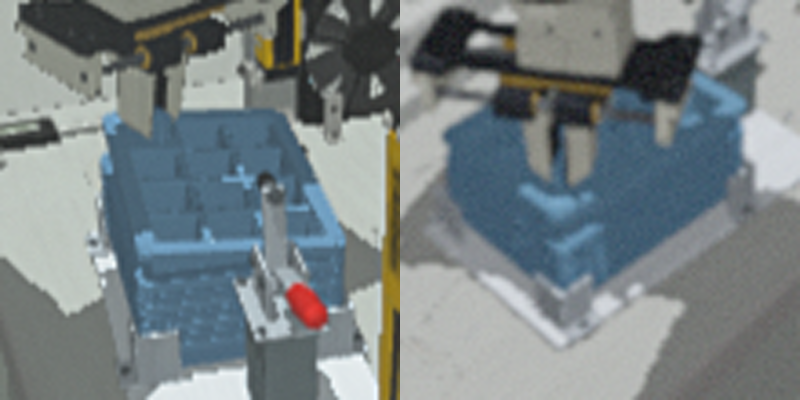

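The tray's near-left corner is peeled up: a gap shows in both views at the lug corner, and the stack is still seated. I'll continue rotating about the far corner.

Run:
```python
from h import *
from scipy.spatial.transform import Rotation as Ro
s=observe();p=s["ee_pos"];T=s["orientation"]
F=np.array([.5348,.106,.086]);w=np.array([.571,.821,0])
for th in(.04,.08,.12):
    q=Ro.from_rotvec(w*th).as_matrix(); d=q@(p-F)+F-p
    print(th,(T.T@d*100).round(2),(T.T@(w*th)).round(3))
q=Ro.from_rotvec(w*.12).as_matrix(); d=q@(p-F)+F-p
for up in(.01,.02,.04,.06,.09,.13): print(up,(T.T@(d+[0,0,up])*100).round(2))
```

```text
0.04 [-0.1   0.06 -0.68] [0.019 0.035 0.   ]
0.08 [-0.22  0.12 -1.35] [0.039 0.07  0.   ]
0.12 [-0.37  0.21 -2.02] [0.058 0.105 0.   ]
0.01 [-0.27  0.15 -3.01]
0.02 [-0.16  0.09 -4.01]
0.04 [ 0.05 -0.02 -5.99]
0.06 [ 0.25 -0.13 -7.98]
0.09 [  0.57  -0.3  -10.96]
0.13 [  0.99  -0.53 -14.93]
```

>>> carry_out(
  steps=[
    [1,-0.05,0.03,-0.34,0.01,0.018,0],
    [1,-0.1,0.06,-0.68,0.019,0.035,0],
    [1,-0.1,0.06,-0.68,0.019,0.035,0],
    [1,-0.16,0.09,-1.0,0.029,0.053,0],
    [1,-0.22,0.12,-1.35,0.039,0.07,0],
    [1,-0.3,0.16,-1.7,0.048,0.088,0],
    [1,-0.37,0.21,-2.02,0.058,0.105,0],
    [1,-0.37,0.21,-2.02,0.058,0.105,0],
    [1,-0.37,0.21,-2.02,0.058,0.105,0],
  ],
)

```text
time: 8.3
ee_pos: [0.4521, 0.2663, 0.1503]
orientation: [[-0.423, 0.885, -0.195], [0.882, 0.452, 0.135], [0.208, -0.115, -0.971]]
wrist_force: [0.9, 3.1, -0.1]
grip_width: 0.0092
grip_force: 45.0
```

Run:
```python
from h import *
s=observe();print(s["wrist_force"],s["grip_width"],s["ee_pos"])
a=save("side","side6.png")[160:270,205:315]; b=save("scene","scene6.png")[190:300,220:330]
cv2.imwrite("pics/i.png",np.hstack([cv2.resize(a,(400,400),interpolation=2),cv2.resize(b,(400,400),interpolation=2)])[:,:,::-1])
```

```text
[ 0.92596184  3.08686944 -0.14740436] 0.009175222717894315 [0.45205614 0.26633633 0.15031784]
```

View pics/i.png

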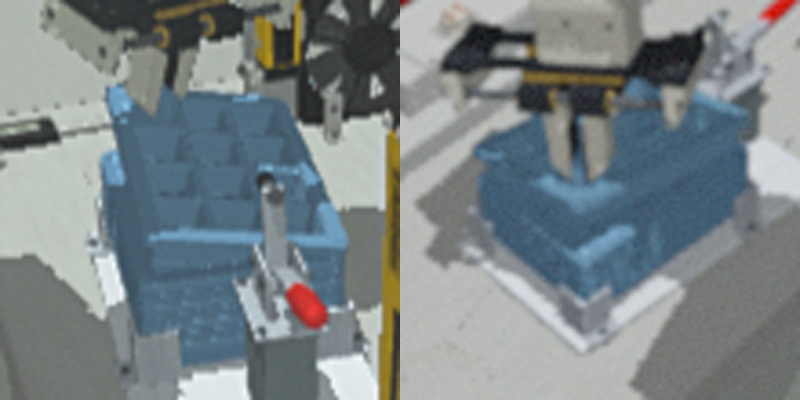

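The tray is now tilted about 0.24 rad with its far corner still in the nest. The stack is flat. Next is a slow straight lift to free the last snap, then I'll raise it, drift left and level it.

>>> carry_out(
  steps=[
    [1,0.1,-0.06,-0.49,0,0,0],
    [1,0.21,-0.11,-0.97,0,0,0],
    [1,0.31,-0.17,-1.46,0,0,0],
    [1,0.42,-0.23,-1.94,0,0,0],
    [1,0.96,-0.06,-2.36,0,0,0],
    [1,2.15,0.22,-3.68,0,0,0],
    [1,3,0.45,-4.6,0,0,0],
    [1,3.9,0.67,-5.4,0,0,0],
    [1,4.2,0.5,-6.9,0,0,0],
    [1,4.5,0.3,-8.3,0,0,0],
    [1,4.9,0.1,-10.2,0,0,0],
    [1,5.35,-0.15,-12.2,0,0,0],
    [1,5.35,-0.15,-12.2,-0.03,-0.05,0],
    [1,5.35,-0.15,-12.2,-0.06,-0.1,0],
    [1,5.35,-0.15,-12.2,-0.09,-0.15,0],
    [1,5.35,-0.15,-12.2,-0.11,-0.2,0],
    [1,5.35,-0.15,-12.2,-0.11,-0.2,0],
    [1,5.35,-0.15,-12.2,-0.11,-0.2,0],
    [1,5.35,-0.15,-12.2,-0.11,-0.2,0],
  ],
)

```text
time: 10.3
ee_pos: [0.452, 0.2964, 0.2801]
orientation: [[-0.444, 0.896, -0.011], [0.896, 0.444, 0.007], [0.011, -0.007, -1.0]]
wrist_force: [-0.4, 0.1, -1.2]
grip_width: 0.0096
grip_force: 45.0
```

Run:
```python
from h import *
s=observe();print(s["wrist_force"],s["moment"],s["grip_width"],s["grip_force"],np.abs(s["dq"]).max())
# blue blobs in side and scene: count / extents; red lever in side
for n in("side","scene"):
    im=save(n,n+"7.png");h=cv2.cvtColor(im,cv2.COLOR_RGB2HSV);m=((h[...,0]>95)&(h[...,0]<112)&(h[...,1]>70)).astype(np.uint8)
    if n=="side": m[:, 330:]=0
    else: m[:,:210]=0; m[:,350:]=0
    N,l,st,ce=cv2.connectedComponentsWithStats(m)
    print(n,[(*st[i][:5],ce[i].round()) for i in range(1,N) if st[i][4]>60])
    h0=cv2.cvtColor(cv2.imread(f"pics/{n}6.png"),cv2.COLOR_BGR2HSV)
    lo=(slice(232,300),slice(215,300)) if n=="side" else (slice(262,310),slice(225,330))
    f=lambda h:cv2.inRange(h,(95,70,0),(112,255,255))[lo]
    a,b=f(h0),f(h); print("stack blue px before/after",(a>0).sum(),(b>0).sum(),(a!=b).sum())
```

```text
[-0.39455558  0.13761608 -1.15697262] [ 0.03354755 -0.01343047 -0.03453685] 0.009598442562690775 44.99476969242096 0.007876927316551503
side [(np.int32(230), np.int32(131), np.int32(71), np.int32(42), np.int32(2112), array([265., 152.])), (np.int32(233), np.int32(197), np.int32(66), np.int32(64), np.int32(2519), array([261., 224.]))]
stack blue px before/after 836 836 14
scene [(np.int32(229), np.int32(180), np.int32(81), np.int32(42), np.int32(1175), array([267., 201.])), (np.int32(274), np.int32(183), np.int32(12), np.int32(8), np.int32(68), array([279., 187.])), (np.int32(242), np.int32(212), np.int32(74), np.int32(60), np.int32(2801), array([279., 242.]))]
stack blue px before/after 226 225 5
```

```bash
python3 -c "
from h import *
print(ticket.finish_job())"
```

```text
the job is handed in; nothing more can be done
None
```

I threw the lever back and peeled the top tray off corner first. I handed the job in with the tray held by its lug, roughly level and about 0.23 m above the bench, and the stack looked unmoved in the images. I viewed 11 pictures, one over the limit of 10, and the hand-in gave no verdict.

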